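Stand the operator panel on its prop leg

TASK

After wash-down the granulator's small operator panel lies face down on its hinged bench stand. First, with the panel still lying down, swing the wire prop leg on its back up past its over-centre point so that it springs open and locks; then swing the panel up by its bar handle and over, so that it leans back and stands on the locked leg, and let go.

Things in the scene. Friction and masses are not known exactly. Their poses are not given: they have to be found in the camera images.
- stand: Fixed steel plate 365 x 240 x 6 mm on the bench (x -130 to +235) with two hinge cheeks 56 mm high at y +-108. Origin on the bench below the middle of the panel's hinge line, which runs along y at z = 40. Lying, the grey panel (135 x 190 x 24 mm, 0.8 kg) reaches from the hinge towards -x; standing, it leans to +x.
- panel (a joint): Panel angle a (rad): 0 lying face down, 1.57 upright, 2.09 standing on the locked leg, 2.6 fallen over. Free hinge: it falls either way. Handle: 12 mm round bar along y beyond the free edge, 88 mm clear between its arms, 39 mm clear of the panel; its middle is at x = -195 cos a, y = 0, z = 40 + 195 sin a (mm, stand's frame).
- leg (a joint): Angle b (rad) of the steel wire U prop leg: 0 folded on the panel's back, 1.48 open at its stop. Its spring shuts it below 0.75 and opens it above (0.26 N m at the ends). Pivot line along y, in the stand's frame at x = -90, z = 62 mm with the panel flat. The bar at the leg's end is at x = -90 + 165.5 cos b, z = 62 + 165.5 sin b.
- foot_bar (a point): Middle of the 12 mm round cross bar at the leg's end, both grip and foot; along the stand's y, 102 mm clear between the leg's arms. Folded, it lies 62 mm above the bench past the hinge, at x = +75.5 mm in the stand's frame. When the panel stands, it rests on the plate near x = +200 mm.

How it is judged:
By the outcome, as a careful person would: the job done as asked, in the order asked, and still so for the second after the job is handed in, with the robot touching nothing.
It also fails if it takes over 58 s, if anything falls off the work surface, if the arm or the gripper's body presses on something with over 40 N, if the wrist force passes 120 N, or if a joint passes its speed limit or range.

ROBOT

A 6-joint arm with a two-finger parallel gripper is mounted at the origin on the work surface. World frame = base frame: x ahead of the robot, y to its left, z up, the work surface at z = 0. Lengths are in m, angles in degrees, forces in N, time in s.
With the tool pointing down it reaches from about 0.4 to 0.825 m from the base axis. Payload 7 kg.
Tool frame: the origin (TCP) lies midway between the tips of the shut fingers; the grasp point (between the pads) lies 19 mm behind it; z points along the fingers, y is the direction in which the jaws open and shut (so a half turn about z gives the same grasp; the last joint's range is limited). The gripper opens to 88 mm and grips with 3 to 60 N. Pads are 19 mm wide; open, the fingers measure 130 mm over their backs; the gripper's body (78 mm by 193 mm) begins 47 mm behind the grasp point.
Start: joints at [93.341, 20.546, 0.682, 0, -70.136, -16.507], TCP at [0.154, 0.657, 0.227] pointing down, gripper open.
Joint ranges: [-176.03, 176.03], [-82.01, 121.73], [-58.28, 71.71], [-173.87, 95.51], [-174.79, -0.11], [-173.66, 173.66]. Speed limits (degrees/s): [136.94, 136.94, 172.46, 180, 180, 180].

INTERFACE

Orientations are given as [roll, pitch, yaw] about the fixed x, y, z axes, in that order (R = Rz(yaw) Ry(pitch) Rx(roll)).
In Python, from plant import get_state, capture, get_calibration, close_job, boxes_of, cut_out gives the robot as it stands.
- The arm moves only by the tool apply_moves, never from a script. Its argument "commands" is a list of rows, each an object with "grip": the closure, from 0 (fully open) to 1 (shut); "slide": the shift along the tool's x, y, z in m, a list of three; "roll": the turn about the tool's z in degrees. In form: [{"grip": grip, "slide": [x, y, z], "roll": roll}, ...]. A call has 1 to 5 rows; each row is the pose to reach, as a shift and turn from the pose commanded when the call began, along the tool's axes at that moment; what a row does not reach only later rows make up. A row lasts 1/8 s, in which the tool goes at most 62.5 mm and 10.7 degrees, less where a joint would pass 70% of its speed; a pose out of reach is approached as far as the arm can. A call with a gripper value outside its range is refused whole. The fingers move at their own pace and stop on an object; "grip_force" is the grip in N (left out, the last holds). Time passes only in rows, so rows that repeat a pose let the fingers close. It gives the time, the measured TCP pose, the force and the opening at its end, in the units of the state.
- get_state(): the state, without advancing time (a new reading comes with each control period).
- capture(name): name is "scene" or "side" or "wrist"; returns (picture, depth): 420x560x3 uint8, red, green, blue; 420x560 float32, m along the optical axis (not along the pixel's ray), 0 where there is no reading.
- get_calibration(name): a dict with "mtx" (3x3 intrinsics, pixels), "R" (3x3) and "t" (3): a world point X has camera coordinates R X + t. Camera axes: x right, y down, z forward; pixel columns grow to the right and rows downward; lengths in m; the calibration is good to about 2 mm. The wrist camera is an equidistant fisheye: a pixel r from the principal point sees the ray r / f radians off the axis. A picture is of the moment at which its call begins: read the wrist's pose just before it. get_calibration takes no time and is no camera call; for the wrist camera it gives the pose at the moment of the call.
- close_job(): hands the job in, once; it reports no verdict.
Trained networks look in the newest picture that a camera, given by its name, has taken for a name from the list of things; names that differ only in an ending like _2 or _b are one class to them, and where a whole thing is asked for, a point or a joint stands for the part that bears it (a point fixed in the world has none). Each returns a list of dicts, best first, with "score" (0 to 1); they miss things now and then, are a little off and sometimes report something else, mostly with a low value. They report only what shows in the picture. A call takes as long as a camera call.
- boxes_of(name, camera): "position" ([x, y, z] in m, in the coordinates of the camera as it stood for that picture, good to about 4 mm: the middle of the surface that is visible of it).
- cut_out(name, camera): "mask" (420x560 bool, what is visible of it).
The state is a dict: "time_s": time; "joints": joint angles; "qd": joint speeds; "joint_torque": joint torques, N m; "tcp_pos": TCP position; "eef_rot": TCP orientation; "contact_force": force on the tool from outside, world axes, zero at the start; "moment": the same for the moment, N m; "gripper_width": finger opening in m.
Only numpy, scipy, OpenCV 4.12 (cv2) and the standard library are available. Lean on these libraries where they do the work, as an engineer would, in place of code of your own. Each camera call takes 0.05 s, during which the arm holds its last target.

## Working session

There is one attempt and no reset: what is moved stays moved. The work goes in short steps, Python scripts to look and compute and a tool call to move; the robot and the scene stay as the last step left them, time stands still between calls to the robot, and variables do not carry over. Pictures are saved under pics/ and viewed, and the job is handed in when it is done.

Besides the shell and the picture viewer there is one more tool, called after "Emit:" as a command line: name --argument value ..., lists and objects as JSON in quotes. apply_moves: Moves the arm, as the interface text tells. Its arguments: {"type":"object","properties":{"commands":{"type":"array"},"grip_force":{"type":"number"}},"required":["commands"]}

```bash
ls; mkdir -p pics; cat > h.py <<'E'
import numpy as np, cv2
from plant import *
def world(cam,p):
    c=get_calibration(cam); return np.array(c["R"]).T@(np.array(p)-np.array(c["t"]))
def save(cam,fn):
    im,d=capture(cam); cv2.imwrite("pics/"+fn,im[:,:,::-1]); return im,d
E
python3 - <<'E'
from h import *
print(get_state())
for c in ("scene","side","wrist"):
    im,d=save(c,c+"0.png")
    k=get_calibration(c); print(c,np.round(k["mtx"],1).tolist(),np.round(k["R"],3).tolist(),np.round(k["t"],3).tolist())
    for n in ("stand","panel","leg","foot_bar"):
        for b in boxes_of(n,c)[:2]: print(n,round(b["score"],2),np.round(world(c,b["position"]),3))
print(get_state()["time_s"])
E
```

```text
pics
{'time_s': 0.0, 'joints': array([ 9.33411778e+01,  2.05918181e+01,  6.35389045e-01, -2.06001236e-02,
       -7.01358725e+01, -1.65076216e+01]), 'qd': array([ 0.08468602, -0.01654126, -0.01813976, -0.00937082,  0.04332098,
       -0.089251  ]), 'joint_torque': array([ 6.34057469e-04, -5.82718027e+01,  2.93066901e+01,  6.99789271e+00,
        7.08003514e-03, -1.44859014e-04]), 'tcp_pos': array([0.15365471, 0.65678857, 0.22562912]), 'eef_rot': array([ 1.79906000e+02, -7.66211436e-03, -1.31734528e+01]), 'contact_force': array([0.65347068, 0.20309188, 0.02272849]), 'moment': array([ 0.01300525, -0.03129862, -0.01908118]), 'gripper_width': 0.08762042387175005}
scene [[448.6, 0.0, 278.5], [0.0, 448.6, 208.3], [0.0, 0.0, 1.0]] [[-0.693, 0.72, 0.009], [0.361, 0.359, -0.861], [-0.623, -0.593, -0.509]] [0.364, -0.171, 1.089]
stand 0.64 [0.621 0.107 0.004]
panel 0.95 [ 0.636 -0.003  0.053]
panel 0.74 [0.617 0.03  0.066]
foot_bar 0.76 [0.619 0.029 0.062]
side [[497.8, 0.0, 282.7], [0.0, 497.8, 206.1], [0.0, 0.0, 1.0]] [[0.774, -0.633, -0.008], [-0.473, -0.57, -0.672], [0.421, 0.524, -0.74]] [-0.398, 0.355, 0.404]
stand 0.66 [0.573 0.024 0.035]
panel 0.58 [ 0.599 -0.042  0.055]
leg 0.84 [0.591 0.008 0.067]
foot_bar 0.57 [0.592 0.005 0.07 ]
wrist [[325.2, 0.0, 278.5], [0.0, 325.2, 204.1], [0.0, 0.0, 1.0]] [[-0.227, -0.974, -0.001], [-0.928, 0.216, 0.305], [-0.297, 0.07, -0.952]] [0.675, -0.037, 0.39]
0.75
```

View pics/scene0.png

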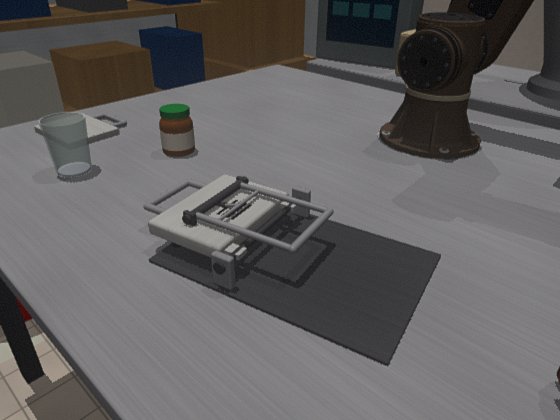

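View pics/side0.png

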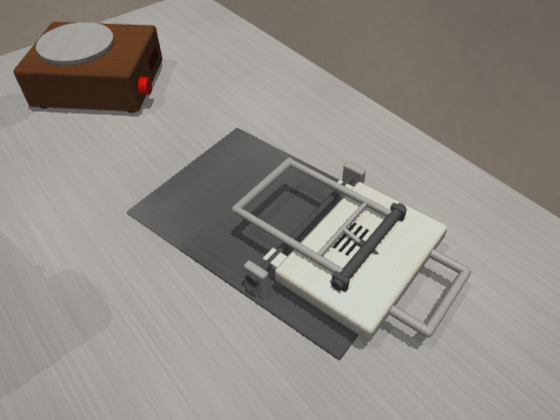

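View pics/wrist0.png

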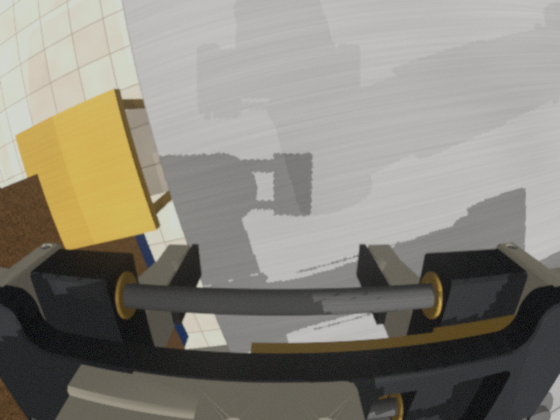

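```bash
cat > fit.py <<'E'
from h import *
from scipy.optimize import least_squares
obs={"scene":[((235,120,6),(440,258)),((235,-120,6),(389,362)),((-130,-120,6),(151,260)),((75.5,57,62),(331,211)),((75.5,-57,62),(294,247))],
"side":[((235,120,6),(129,212)),((235,-120,6),(238,129)),((-130,120,6),(341,356)),((75.5,57,62),(236,209)),((75.5,-57,62),(290,162))]}
C={c:get_calibration(c) for c in obs}
def proj(c,X):
    k=C[c]; p=np.array(k["R"])@X+np.array(k["t"]); p=np.array(k["mtx"])@p; return p[:2]/p[2]
def T(q,P):
    c,s=np.cos(q[2]),np.sin(q[2]); P=np.array(P)/1000
    return np.array([q[0]+c*P[0]-s*P[1],q[1]+s*P[0]+c*P[1],P[2]])
f=lambda q:np.concatenate([proj(c,T(q,P))-np.array(o) for c in obs for P,o in obs[c]])
if __name__=="__main__":
    for y0 in (0,1.5,3,4.5):
        r=least_squares(f,[0.6,0,y0],loss="soft_l1"); print(r.cost,r.x,np.degrees(r.x[2]))
        if r.cost<100: print(np.round(r.fun if 0 else f(r.x).reshape(-1,2),1).tolist()); b=r.x
    # triangulate foot bar middles
    for P in [(75.5,0,62),(-195,0,40),(235,0,6)]: print(P,T(b,P))
    for nm,sc,sd in (("A",(331,211),(236,209)),("B",(294,247),(290,162))):
        M=[np.array(C[c]["mtx"])@np.c_[C[c]["R"],C[c]["t"]] for c in ("scene","side")]
        X=cv2.triangulatePoints(M[0],M[1],np.array(sc,float),np.array(sd,float)); print(nm,(X[:3]/X[3]).ravel())
E
python3 fit.py
```

```text
19.16054425208992 [0.59746144 0.04503925 1.79758157] 102.99383703282636
[[2.4, -5.0], [0.5, 1.2], [-3.1, -1.7], [-0.7, -0.5], [-1.2, 1.8], [-3.1, -0.6], [-0.9, -2.5], [-0.0, 3.3], [0.3, 0.6], [0.3, -0.8]]
19.160544252089956 [0.59746144 0.04503925 1.79758157] 102.99383707419737
[[2.4, -5.0], [0.5, 1.2], [-3.1, -1.7], [-0.7, -0.5], [-1.2, 1.8], [-3.1, -0.6], [-0.9, -2.5], [-0.0, 3.3], [0.3, 0.6], [0.3, -0.8]]
19.16054425209993 [0.59746144 0.04503925 1.79758155] 102.99383606852552
[[2.4, -5.0], [0.5, 1.2], [-3.1, -1.7], [-0.7, -0.5], [-1.2, 1.8], [-3.1, -0.6], [-0.9, -2.5], [-0.0, 3.3], [0.3, 0.6], [0.3, -0.8]]
2057.2002800416867 [0.64817066 0.23878631 4.45945186] 255.5077703570245
(75.5, 0, 62) [0.58048555 0.11860602 0.062     ]
(-195, 0, 40) [ 0.64130645 -0.14496763  0.04      ]
(235, 0, 6) [0.54462258 0.2740219  0.006     ]
A [0.52529227 0.10718107 0.06181311]
B [0.63360736 0.13025499 0.06293338]
```

```bash
cat > ov.py <<'E'
from fit import *
import sys
q=[float(v) for v in sys.argv[1:4]]
q[2]=np.radians(q[2])
L=[[(235,120,6),(235,-120,6),(-130,-120,6),(-130,120,6),(235,120,6)],[(-90,57,62),(75.5,57,62),(75.5,-57,62),(-90,-57,62)],[(-150,50,40),(-195,50,40),(-195,-50,40),(-150,-50,40)]]
for c in ("scene","side"):
    im=cv2.imread(f"pics/{c}0.png"); S=3
    im=cv2.resize(im,None,fx=S,fy=S,interpolation=cv2.INTER_CUBIC)
    for l in L:
        pts=np.array([(proj(c,T(q,P))+.5)*S for P in l]).astype(np.int32)
        cv2.polylines(im,[pts],False,(0,0,255),1)
    x0,y0=((140,160) if c=="scene" else (120,120))
    out=im[y0*S:y0*S+240*S*1,x0*S:(x0+ (310 if c=="scene" else 360))*S]
    out=cv2.resize(out,None,fx=.74,fy=.74,interpolation=cv2.INTER_AREA); cv2.imwrite(f"pics/ov_{c}_{sys.argv[4]}.png",out); print(out.shape)
E
python3 ov.py 0.5975 0.045 103 a
```

```text
(533, 688, 3)
(533, 799, 3)
```

View pics/ov_scene_a.png

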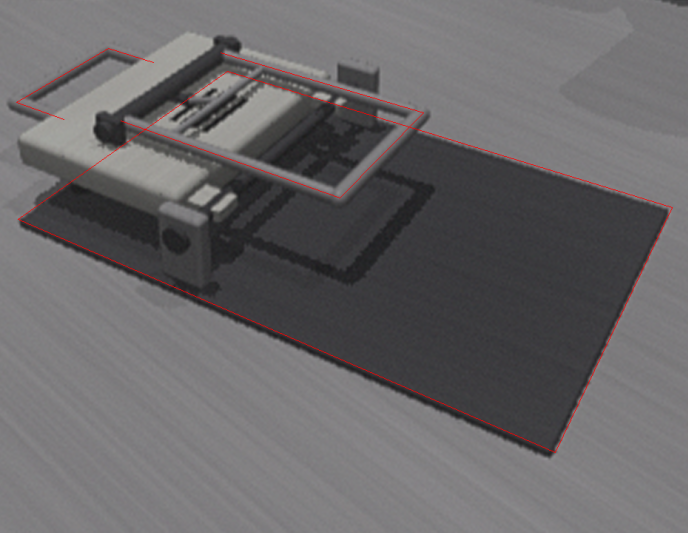

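View pics/ov_side_a.png

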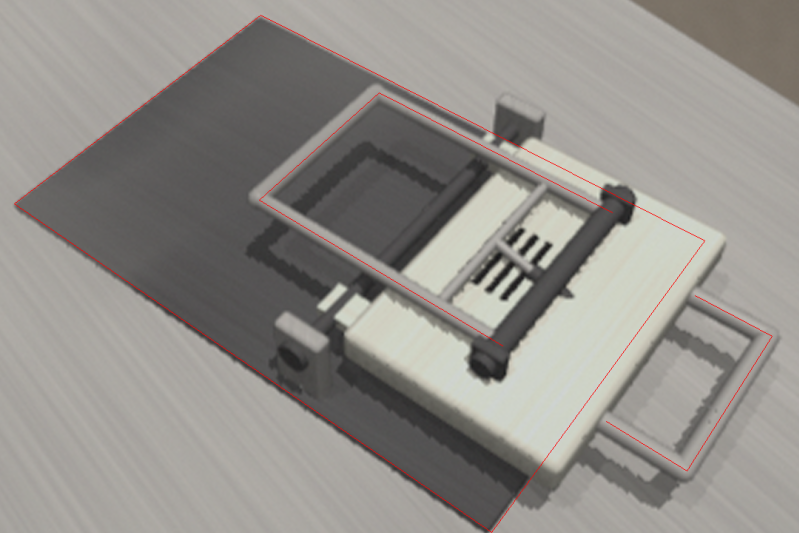

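```bash
python3 - <<'E'
from fit import *
from scipy.spatial.transform import Rotation as Ro
s=get_state(); R=Ro.from_euler("xyz",s["eef_rot"],degrees=True).as_matrix()
k=get_calibration("wrist"); cw=-np.array(k["R"]).T@np.array(k["t"])
print("cam in tool",R.T@(cw-s["tcp_pos"]), "axis",R.T@np.array(k["R"])[2]); print(R.round(3))
k=C["scene"]
for nm,u,v in (("jarbase",178,152),("jartop",176,108),("glassbase",74,173),("tray",110,135)):
    ray=np.array(k["R"]).T@np.linalg.inv(np.array(k["mtx"]))@[u,v,1]; c=-np.array(k["R"]).T@np.array(k["t"])
    print(nm,c-ray*(c[2]-(0.1 if nm=="jartop" else 0))/ray[2])
E
```

```text
cam in tool [ 0.08229822 -0.00022653 -0.15633975] axis [-3.04882751e-01 -2.22707438e-04  9.52389867e-01]
[[ 0.974 -0.228  0.   ]
 [-0.228 -0.974  0.   ]
 [ 0.    -0.    -1.   ]]
jarbase [ 0.47895991 -0.3560965   0.        ]
jartop [ 0.47306087 -0.35383656  0.1       ]
glassbase [ 0.68892872 -0.41602091  0.        ]
tray [ 0.53503821 -0.55669822  0.        ]
```

Emit:
apply_moves --commands '[{"grip": 0, "slide": [0.538, 0.427, 0.05], "roll": -26.2}, {"grip": 0, "slide": [0.538, 0.427, 0.05], "roll": -26.2}, {"grip": 0, "slide": [0.538, 0.427, 0.05], "roll": -26.2}, {"grip": 0, "slide": [0.538, 0.427, 0.05], "roll": -26.2}, {"grip": 0, "slide": [0.538, 0.427, 0.05], "roll": -26.2}]' --grip_force 20

```text
time_s: 1.38
tcp_pos: [0.3483, 0.4114, 0.2042]
eef_rot: [-180.0, -0.0, 13.1]
contact_force: [0.6, 0.6, 0.1]
gripper_width: 0.0875
```

```bash
cat > go.py <<'E'
# usage: go.py sx sy z [yaw]: stand-frame grasp target mm (x,y,z of grasp point) -> slide, roll
from h import *
import sys
from scipy.spatial.transform import Rotation as Ro
s=get_state(); R=Ro.from_euler("xyz",s["eef_rot"],degrees=True).as_matrix()
sx,sy,z=[float(v)/1000 for v in sys.argv[1:4]]
t=np.radians(103); c,n=np.cos(t),np.sin(t)
X=np.array([0.597+c*sx-n*sy,0.045+n*sx+c*sy,z-0.019])
d=X-s["tcp_pos"]
p=s["tcp_pos"]-[.597,.045,-.019]
print("t",s["time_s"],"stand-frame grasp mm",np.round([1000*(c*p[0]+n*p[1]),1000*(-n*p[0]+c*p[1]),1000*p[2]],1),"rot",np.round(s["eef_rot"],2),"F",np.round(s["contact_force"],1),"w",round(s["gripper_width"],4))
print("slide",np.round(R.T@d,4),"roll",round(-(13-s["eef_rot"][2]),2),"joints",np.round(s["joints"],1))
E
python3 go.py 76 0 159
```

```text
t 1.375 stand-frame grasp mm [412.9 159.9 223.2] rot [-1.7996e+02 -4.0000e-02  1.3060e+01] F [0.6 0.6 0.1] w 0.0875
slide [0.1595 0.3371 0.064 ] roll 0.06 joints [ 70.6   8.7 -18.4   0.  -62.8  32.5]
```

Emit:
apply_moves --commands '[{"grip": 0, "slide": [0.1595, 0.337, 0.064], "roll": 0}, {"grip": 0, "slide": [0.1595, 0.337, 0.064], "roll": 0}, {"grip": 0, "slide": [0.1595, 0.337, 0.064], "roll": 0}, {"grip": 0, "slide": [0.1595, 0.337, 0.064], "roll": 0}, {"grip": 0, "slide": [0.1595, 0.337, 0.064], "roll": 0}]'

```text
time_s: 2.0
tcp_pos: [0.5397, 0.1699, 0.1511]
eef_rot: [-180.0, -0.1, 13.1]
contact_force: [0.9, 0.9, -0.2]
gripper_width: 0.0877
```

```bash
python3 go.py 76 0 159
```

```text
t 2.0 stand-frame grasp mm [134.6  27.7 170.1] rot [-1.7998e+02 -6.0000e-02  1.3060e+01] F [ 0.9  0.9 -0.2] w 0.0877
slide [0.0277 0.0586 0.0111] roll 0.06 joints [ 37.3  13.8 -19.3   0.  -56.7  65.8]
```

Emit:
apply_moves --commands '[{"grip": 0, "slide": [0.0277, 0.0586, 0.011], "roll": 0}, {"grip": 0, "slide": [0.0277, 0.0586, 0.011], "roll": 0}, {"grip": 0, "slide": [0.0277, 0.0586, 0.011], "roll": 0}]'

```text
time_s: 2.38
tcp_pos: [0.5787, 0.1202, 0.1398]
eef_rot: [180.0, 0.0, 12.9]
contact_force: [0.3, -0.2, -0.8]
gripper_width: 0.0877
```

```bash
python3 go.py 76 0 60; python3 -c "
from h import *
save('wrist','wrist1.png');save('side','side1.png')
for b in boxes_of('foot_bar','side')[:2]: print(b['score'],world('side',b['position']))
"
```

```text
t 2.375 stand-frame grasp mm [ 77.3   0.9 158.8] rot [1.800e+02 2.000e-02 1.295e+01] F [ 0.3 -0.2 -0.8] w 0.0877
slide [0.0009 0.0013 0.0988] roll -0.05 joints [ 30.7  16.8 -16.9  -0.  -56.4  72.3]
0.61 [0.58993553 0.0034336  0.06693351]
```

View pics/wrist1.png

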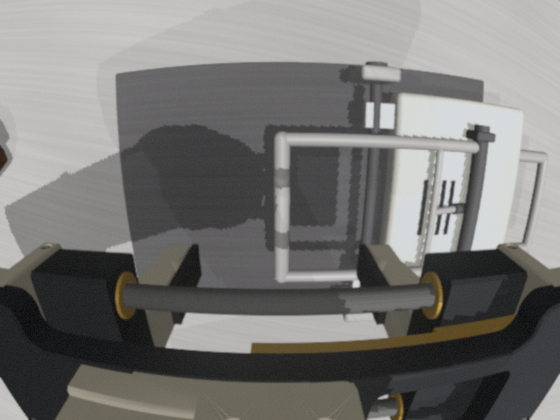

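View pics/side1.png

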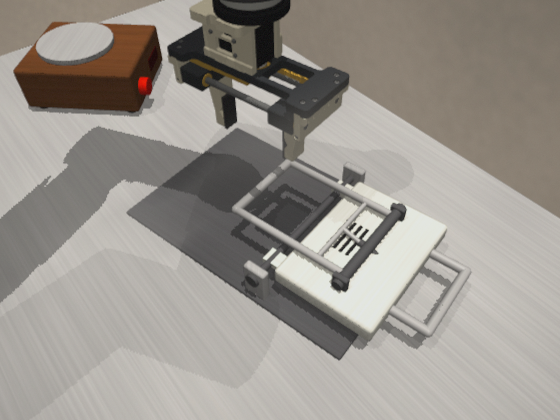

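Emit:
apply_moves --commands '[{"grip": 0, "slide": [0.001, 0.001, 0.04], "roll": 0}, {"grip": 0, "slide": [0.001, 0.001, 0.075], "roll": 0}, {"grip": 0, "slide": [0.001, 0.001, 0.098], "roll": 0}, {"grip": 0, "slide": [0.001, 0.001, 0.098], "roll": 0}, {"grip": 0.6, "slide": [0.001, 0.001, 0.098], "roll": 0}]'

```text
time_s: 3.15
tcp_pos: [0.5804, 0.121, 0.0433]
eef_rot: [-180.0, -0.1, 13.1]
contact_force: [0.0, 0.3, 0.2]
gripper_width: 0.0819
```

```bash
python3 go.py 76 0 61
```

```text
t 3.15 stand-frame grasp mm [77.7 -0.9 62.3] rot [-1.7999e+02 -9.0000e-02  1.3130e+01] F [0.  0.3 0.2] w 0.0819
slide [-0.0009  0.0017  0.0013] roll 0.13 joints [ 30.7  23.1 -22.5   0.  -44.3  72.4]
```

Emit:
apply_moves --commands '[{"grip": 0.8, "slide": [0, 0.001, 0.001], "roll": 0}, {"grip": 0.9, "slide": [0, 0.001, 0.001], "roll": 0}, {"grip": 1, "slide": [0, 0.001, 0.001], "roll": 0}, {"grip": 1, "slide": [0, 0.001, 0.001], "roll": 0}, {"grip": 1, "slide": [0, 0.001, 0.001], "roll": 0}]'

```text
time_s: 3.78
tcp_pos: [0.5801, 0.1188, 0.041]
eef_rot: [180.0, 0.0, 13.0]
contact_force: [0.7, 0.7, 0.4]
gripper_width: 0.0328
```

```bash
python3 go.py 76 0 61
```

```text
t 3.775 stand-frame grasp mm [75.7 -0.2 60. ] rot [180.     0.    13.03] F [0.7 0.7 0.4] w 0.0328
slide [-0.0002 -0.0003 -0.001 ] roll 0.03 joints [ 30.5  23.2 -22.6   0.  -44.2  72.6]
```

Emit:
apply_moves --commands '[{"grip": 1, "slide": [0, 0, -0.001], "roll": 0}, {"grip": 1, "slide": [0, 0, -0.001], "roll": 0}, {"grip": 1, "slide": [0, 0, -0.001], "roll": 0}, {"grip": 1, "slide": [0, 0, -0.001], "roll": 0}]'

```text
time_s: 4.28
tcp_pos: [0.5803, 0.1181, 0.0421]
eef_rot: [179.9, 0.0, 13.0]
contact_force: [3.2, -4.4, -0.9]
gripper_width: 0.0111
```

```bash
python3 go.py 75.5 0 62
python3 - <<'E'
import numpy as np
# arc for leg from b=0 : slides (y=-dx, z=-dz) mm
for b in np.arange(0,1.49,0.12):
    print(round(b,2), round(165.5*(1-np.cos(b)),1), round(-165.5*np.sin(b),1))
E
```

```text
t 4.275 stand-frame grasp mm [75.  -0.2 61.1] rot [1.7995e+02 1.0000e-02 1.3030e+01] F [ 3.2 -4.4 -0.9] w 0.0111
slide [-0.0002 -0.0005 -0.0009] roll 0.03 joints [ 30.4  23.2 -22.6   0.1 -44.3  72.6]
0.0 0.0 -0.0
0.12 1.2 -19.8
0.24 4.7 -39.3
0.36 10.6 -58.3
0.48 18.7 -76.4
0.6 28.9 -93.4
0.72 41.1 -109.1
0.84 55.0 -123.2
0.96 70.6 -135.6
1.08 87.5 -146.0
1.2 105.5 -154.3
1.32 124.4 -160.3
1.44 143.9 -164.1
```

Emit:
apply_moves --commands '[{"grip": 1, "slide": [0, 0.002, -0.02], "roll": 0}, {"grip": 1, "slide": [0, 0.0055, -0.04], "roll": 0}, {"grip": 1, "slide": [0, 0.0115, -0.059], "roll": 0}, {"grip": 1, "slide": [0, 0.0195, -0.077], "roll": 0}, {"grip": 1, "slide": [0, 0.03, -0.094], "roll": 0}]'

```text
time_s: 4.9
tcp_pos: [0.5866, 0.091, 0.1367]
eef_rot: [-179.9, -0.0, 13.1]
contact_force: [-3.4, 6.2, 1.9]
gripper_width: 0.0112
```

```bash
python3 go.py 46.6 0 155.4
```

```text
t 4.9 stand-frame grasp mm [ 47.2  -0.2 155.7] rot [-1.7987e+02 -3.0000e-02  1.3050e+01] F [-3.4  6.2  1.9] w 0.0112
slide [-0.0002  0.0006  0.0003] roll 0.05 joints [ 27.6  17.1 -16.8  -0.1 -56.   75.5]
```

Emit:
apply_moves --commands '[{"grip": 1, "slide": [0, 0.0122, -0.0157], "roll": 0}, {"grip": 1, "slide": [0, 0.026, -0.03], "roll": 0}, {"grip": 1, "slide": [0, 0.0417, -0.042], "roll": 0}, {"grip": 1, "slide": [0, 0.0586, -0.0526], "roll": 0}, {"grip": 1, "slide": [0, 0.0766, -0.061], "roll": 0}]'

```text
time_s: 5.52
tcp_pos: [0.6041, 0.0152, 0.1986]
eef_rot: [-180.0, -0.1, 13.1]
contact_force: [-0.7, 0.1, 0.8]
gripper_width: 0.0114
```

```bash
python3 go.py -30 0 216.3;python3 go.py -74 0 227
```

```text
t 5.525 stand-frame grasp mm [-3.060e+01 -2.000e-01  2.176e+02] rot [-1.7995e+02 -7.0000e-02  1.3070e+01] F [-0.7  0.1  0.8] w 0.0114
slide [-0.0002 -0.0006  0.0013] roll 0.07 joints [ 19.9  15.  -11.   -0.  -63.9  83.2]
t 5.525 stand-frame grasp mm [-3.060e+01 -2.000e-01  2.176e+02] rot [-1.7995e+02 -7.0000e-02  1.3070e+01] F [-0.7  0.1  0.8] w 0.0114
slide [-0.0002  0.0434 -0.0095] roll 0.07 joints [ 19.9  15.  -11.   -0.  -63.9  83.2]
```

Emit:
apply_moves --commands '[{"grip": 1, "slide": [0, 0.0185, -0.005], "roll": 0}, {"grip": 1, "slide": [0, 0.034, -0.008], "roll": 0}, {"grip": 1, "slide": [0, 0.043, -0.009], "roll": 0}, {"grip": 1, "slide": [0, 0.043, -0.009], "roll": 0}]'

```text
time_s: 6.02
tcp_pos: [0.6141, -0.0281, 0.2073]
eef_rot: [180.0, -0.1, 13.0]
contact_force: [-3.0, -0.9, 7.4]
gripper_width: 0.0113
```

```bash
python3 go.py -75 0 227; python3 -c "
from h import *
save('side','side2.png');save('scene','scene2.png')"
```

```text
t 6.025 stand-frame grasp mm [-7.500e+01 -2.000e-01  2.263e+02] rot [ 1.7995e+02 -5.0000e-02  1.2990e+01] F [-3.  -0.9  7.4] w 0.0113
slide [-0.0002 -0.     -0.0007] roll -0.01 joints [ 15.6  15.6  -9.    0.1 -65.4  87.4]
```

View pics/side2.png

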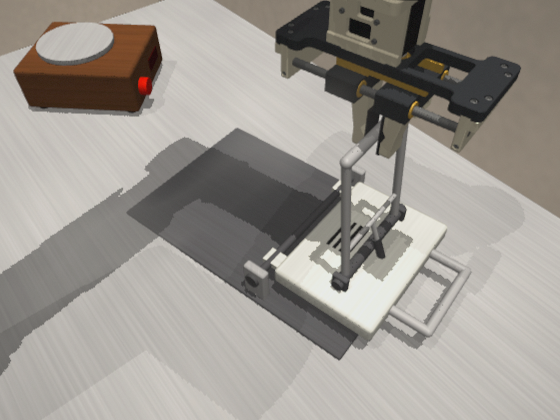

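View pics/scene2.png

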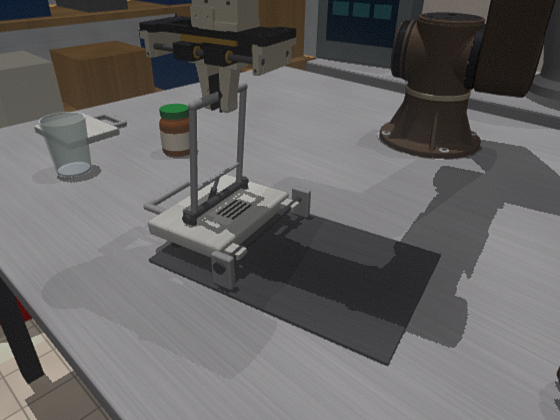

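The leg stands open in both pictures: in the side view its bar runs from about (345,160) to (400,130). I'll release it and go up.

Emit:
apply_moves --commands '[{"grip": 0.5, "slide": [0, 0, 0], "roll": 0}, {"grip": 0.5, "slide": [0, 0, 0], "roll": 0}, {"grip": 0.5, "slide": [0, 0, 0], "roll": 0}, {"grip": 0.5, "slide": [0, 0, -0.03], "roll": 0}, {"grip": 0.5, "slide": [0, 0, -0.07], "roll": 0}]'

```text
time_s: 6.75
tcp_pos: [0.6132, -0.0268, 0.2755]
eef_rot: [-180.0, 0.2, 13.0]
contact_force: [0.7, 1.2, 0.4]
gripper_width: 0.0436
```

```bash
python3 go.py -195 0 300; python3 -c "
from h import *
save('side','side3.png')"
```

```text
t 6.75 stand-frame grasp mm [-73.7   0.3 294.5] rot [-1.7999e+02  1.7000e-01  1.3040e+01] F [0.7 1.2 0.4] w 0.0436
slide [ 0.0002  0.1213 -0.0055] roll 0.04 joints [ 15.7  13.4  -2.9  -0.  -73.8  87.4]
```

View pics/side3.png

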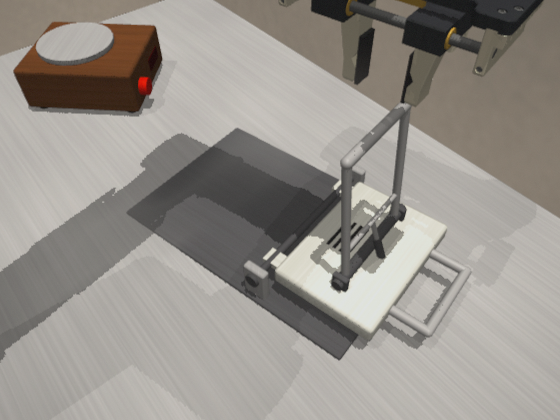

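Emit:
apply_moves --commands '[{"grip": 0.62, "slide": [0, 0.06, -0.0055], "roll": 0}, {"grip": 0.62, "slide": [0, 0.105, -0.0055], "roll": 0}, {"grip": 0.62, "slide": [0, 0.122, -0.0055], "roll": 0}, {"grip": 0.62, "slide": [0, 0.122, 0.04], "roll": 0}, {"grip": 0.62, "slide": [0, 0.122, 0.09], "roll": 0}]'

```text
time_s: 7.42
tcp_pos: [0.6418, -0.1457, 0.1854]
eef_rot: [180.0, -0.1, 13.0]
contact_force: [0.8, 0.1, 0.3]
gripper_width: 0.033
```

```bash
cat > wr.py <<'E'
import sys
from h import *
s=get_state(); k=get_calibration("wrist"); save('wrist',sys.argv[1])
M=np.array(k["mtx"]);R=np.array(k["R"]);t=np.array(k["t"])
th=np.radians(103);c,n=np.cos(th),np.sin(th)
def px(P):
    P=np.array(P)/1000; X=np.array([.597+c*P[0]-n*P[1],.045+n*P[0]+c*P[1],P[2]]); q=R@X+t
    a=np.arctan2(np.hypot(q[0],q[1]),q[2]); u=q[:2]/np.hypot(q[0],q[1])*a*M[0,0]; return u+M[:2,2]
for P in [(-195,44,40),(-195,0,40),(-195,-44,40),(-150,-95,52),(-150,95,52)]: print(P,px(P).round(1))
E
python3 go.py -195 0 200; python3 wr.py wrist2.png
```

```text
t 7.425 stand-frame grasp mm [-195.8   -0.8  204.4] rot [ 1.7999e+02 -1.2000e-01  1.3010e+01] F [0.8 0.1 0.3] w 0.033
slide [-0.0008 -0.0008  0.0044] roll 0.01 joints [  4.2  20.4  -5.   -0.  -64.5  98.9]
(-195, 44, 40) [278.2 233.5]
(-195, 0, 40) [278.2 191.3]
(-195, -44, 40) [278.3 145.8]
(-150, -95, 52) [227.3  91.4]
(-150, 95, 52) [234.9 282.6]
```

View pics/wrist2.png

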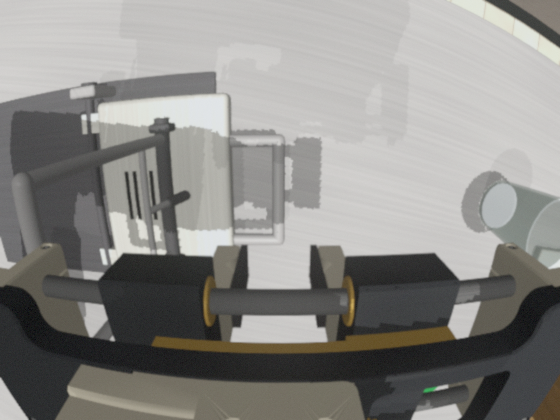

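Emit:
apply_moves --commands '[{"grip": 0.62, "slide": [0, -0.001, 0.04], "roll": 0}, {"grip": 0.62, "slide": [0, -0.001, 0.08], "roll": 0}, {"grip": 0.62, "slide": [0, -0.001, 0.11], "roll": 0}, {"grip": 0.62, "slide": [0, -0.001, 0.125], "roll": 0}, {"grip": 0.62, "slide": [0, -0.001, 0.125], "roll": 0}]'

```text
time_s: 8.1
tcp_pos: [0.641, -0.1445, 0.0607]
eef_rot: [-180.0, 0.1, 13.1]
contact_force: [0.2, -0.4, 1.5]
gripper_width: 0.0331
```

```bash
python3 go.py -195.5 0 40; python3 -c "
from h import *
save('side','side4.png');save('scene','scene4.png')"
```

```text
t 8.1 stand-frame grasp mm [-194.5   -0.2   79.7] rot [-1.7999e+02  8.0000e-02  1.3060e+01] F [ 0.2 -0.4  1.5] w 0.0331
slide [-0.0002  0.001   0.0397] roll 0.06 joints [  4.3  26.9 -12.8   0.  -50.3  98.8]
```

View pics/side4.png

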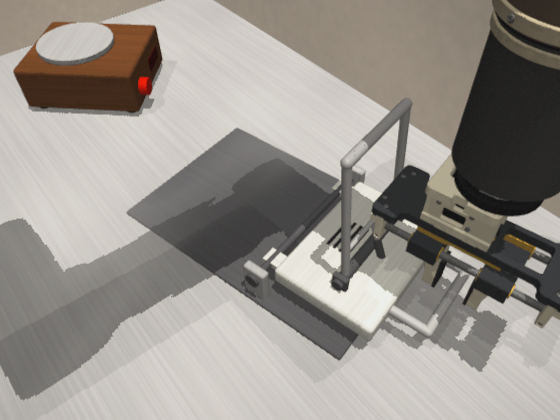

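View pics/scene4.png

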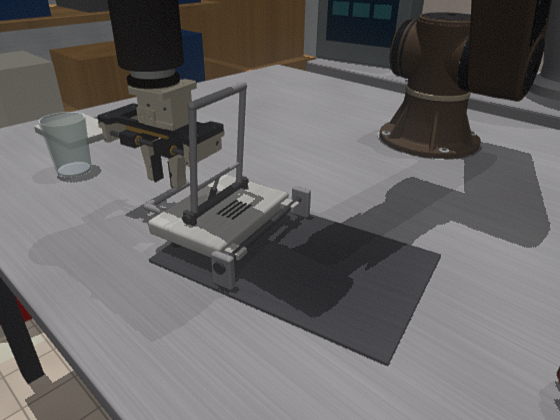

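Emit:
apply_moves --commands '[{"grip": 0.62, "slide": [0, 0.001, 0.015], "roll": 0}, {"grip": 0.62, "slide": [0, 0.001, 0.026], "roll": 0}, {"grip": 0.62, "slide": [0, 0.001, 0.034], "roll": 0}, {"grip": 0.62, "slide": [0, 0.001, 0.034], "roll": 0}]'

```text
time_s: 8.7
tcp_pos: [0.6407, -0.1458, 0.0259]
eef_rot: [-180.0, 0.1, 13.0]
contact_force: [0.1, -0.1, 0.3]
gripper_width: 0.0333
```

```bash
python3 go.py -195.5 0 45; python3 wr.py wrist3.png; python3 -c "
from h import *
save('side','side5.png')"
```

```text
t 8.7 stand-frame grasp mm [-195.7    0.3   44.9] rot [-1.7998e+02  1.0000e-01  1.3030e+01] F [ 0.1 -0.1  0.3] w 0.0333
slide [ 0.0003 -0.0002 -0.0001] roll 0.03 joints [  4.2  29.2 -14.4  -0.  -46.5  98.9]
(-195, 44, 40) [277.9 339.3]
(-195, 0, 40) [278.  273.8]
(-195, -44, 40) [278.1 188.8]
(-150, -95, 52) [167.6  76.4]
(-150, 95, 52) [207.8 404.8]
```

View pics/wrist3.png

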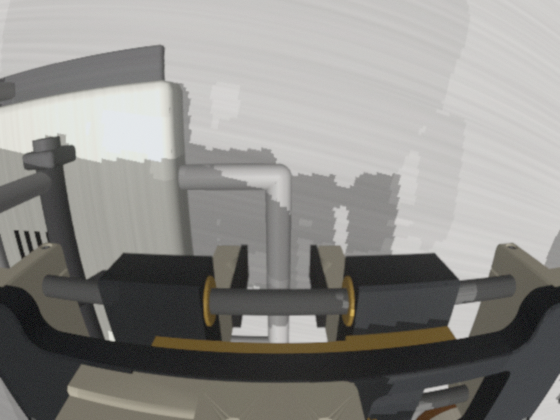

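View pics/side5.png

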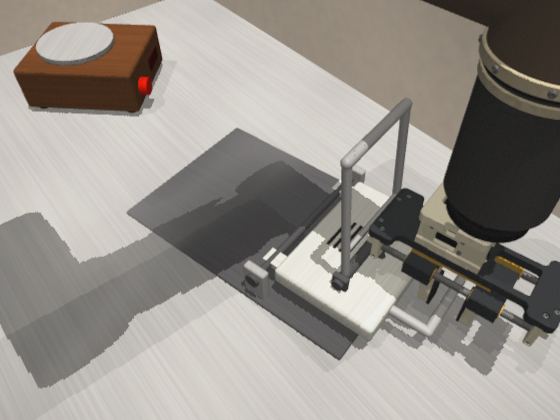

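The bar sits at column 279, midway between the fingers, with no contact. Closing now.

Emit:
apply_moves --commands '[{"grip": 0.85, "slide": [0, 0, 0], "roll": 0}, {"grip": 1, "slide": [0, 0, 0], "roll": 0}, {"grip": 1, "slide": [0, 0, 0], "roll": 0}, {"grip": 1, "slide": [0, 0, 0], "roll": 0}]' --grip_force 25

```text
time_s: 9.3
tcp_pos: [0.6414, -0.1455, 0.0272]
eef_rot: [-180.0, -0.0, 13.0]
contact_force: [-1.0, 2.6, 1.9]
gripper_width: 0.0114
```

```bash
python3 go.py -195.5 0 45
python3 - <<'E'
import numpy as np
for a in np.arange(0,2.1,0.1):
    print(round(a,2), round(-195*(1-np.cos(a)),1), round(-195*np.sin(a),1))
E
```

```text
t 9.3 stand-frame grasp mm [-195.6   -0.5   46.2] rot [-1.7999e+02 -2.0000e-02  1.3040e+01] F [-1.   2.6  1.9] w 0.0114
slide [-0.0005 -0.0001  0.0012] roll 0.04 joints [  4.2  29.1 -14.4  -0.  -46.5  98.9]
0.0 -0.0 -0.0
0.1 -1.0 -19.5
0.2 -3.9 -38.7
0.3 -8.7 -57.6
0.4 -15.4 -75.9
0.5 -23.9 -93.5
0.6 -34.1 -110.1
0.7 -45.9 -125.6
0.8 -59.1 -139.9
0.9 -73.8 -152.7
1.0 -89.6 -164.1
1.1 -106.5 -173.8
1.2 -124.3 -181.7
1.3 -142.8 -187.9
1.4 -161.9 -192.2
1.5 -181.2 -194.5
1.6 -200.7 -194.9
1.7 -220.1 -193.4
1.8 -239.3 -189.9
1.9 -258.0 -184.5
2.0 -276.1 -177.3
```

Emit:
apply_moves --commands '[{"grip": 1, "slide": [0, -0.001, -0.0195], "roll": 0}, {"grip": 1, "slide": [0, -0.004, -0.0385], "roll": 0}, {"grip": 1, "slide": [0, -0.0085, -0.0575], "roll": 0}, {"grip": 1, "slide": [0, -0.0155, -0.076], "roll": 0}, {"grip": 1, "slide": [0, -0.024, -0.0935], "roll": 0}]'

```text
time_s: 9.93
tcp_pos: [0.6362, -0.1226, 0.1225]
eef_rot: [179.9, -0.1, 13.0]
contact_force: [3.6, -2.9, -3.3]
gripper_width: 0.0111
```

```bash
python3 go.py -171.6 0 138.7
```

```text
t 9.925 stand-frame grasp mm [-172.1   -0.5  141.5] rot [ 1.7993e+02 -5.0000e-02  1.3040e+01] F [ 3.6 -2.9 -3.3] w 0.0111
slide [-0.0005 -0.0005  0.0028] roll 0.04 joints [  6.3  22.5 -10.7   0.1 -56.7  96.6]
```

Emit:
apply_moves --commands '[{"grip": 1, "slide": [0, -0.01, -0.0155], "roll": 0}, {"grip": 1, "slide": [0, -0.022, -0.031], "roll": 0}, {"grip": 1, "slide": [0, -0.035, -0.0455], "roll": 0}, {"grip": 1, "slide": [0, -0.05, -0.058], "roll": 0}, {"grip": 1, "slide": [0, -0.0655, -0.07], "roll": 0}]'

```text
time_s: 10.55
tcp_pos: [0.622, -0.0605, 0.1949]
eef_rot: [179.7, -0.2, 13.1]
contact_force: [1.6, -8.0, 8.0]
gripper_width: 0.0112
```

```bash
python3 go.py -105.4 0 209.5; python3 -c "
from h import *
save('side','side6.png')"
```

```text
t 10.55 stand-frame grasp mm [-108.4   -0.6  213.9] rot [179.73  -0.18  13.05] F [ 1.6 -8.   8. ] w 0.0112
slide [-0.0006 -0.003   0.0044] roll 0.05 joints [ 12.5  17.   -8.9   0.3 -64.   90.4]
```

View pics/side6.png

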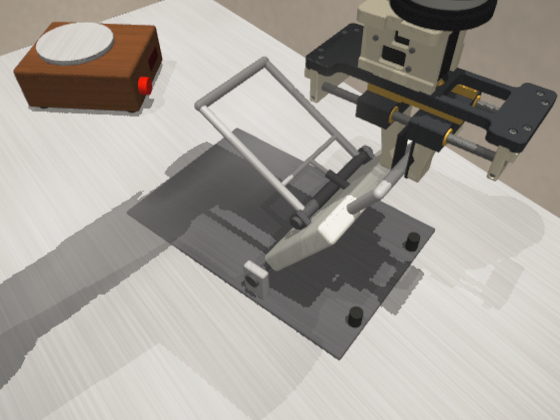

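Emit:
apply_moves --commands '[{"grip": 1, "slide": [0, 0, 0], "roll": 0}]'

```text
time_s: 10.72
tcp_pos: [0.622, -0.06, 0.1952]
eef_rot: [179.8, -0.2, 13.1]
contact_force: [0.6, -9.8, 10.0]
gripper_width: 0.0111
```

```bash
python3 go.py -105.4 0 209.5; python3 wr.py wrist4.png
python3 - <<'E'
from h import *
im,d=save('side','side7.png'); 
for n in ('panel','foot_bar','leg'):
  for b in boxes_of(n,'side')[:2]: print(n,b['score'],world('side',b['position']))
E
```

```text
t 10.725 stand-frame grasp mm [-107.9   -0.7  214.2] rot [179.76  -0.21  13.12] F [ 0.6 -9.8 10. ] w 0.0111
slide [-0.0007 -0.0026  0.0046] roll 0.12 joints [ 12.5  16.9  -8.9   0.3 -64.   90.5]
(-195, 44, 40) [360.6 229.7]
(-195, 0, 40) [364.1 189.4]
(-195, -44, 40) [366.9 146.4]
(-150, -95, 52) [325.   92.1]
(-150, 95, 52) [317.6 278.3]
panel 0.75 [0.56708131 0.00451713 0.1612562 ]
panel 0.71 [0.5704971  0.06933013 0.16340265]
foot_bar 0.9 [0.57127198 0.07106861 0.16331747]
foot_bar 0.68 [0.56576324 0.00257256 0.16264233]
leg 0.9 [0.57450376 0.07040976 0.16576931]
```

View pics/wrist4.png

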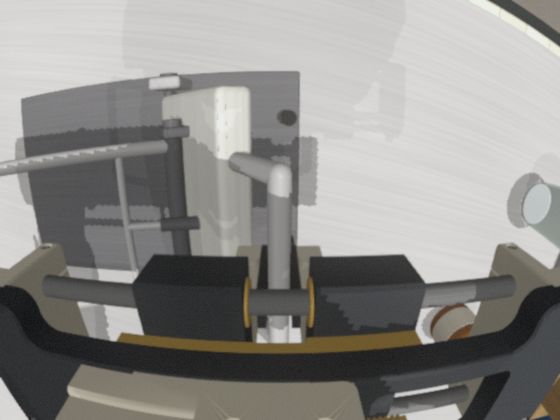

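Emit:
apply_moves --commands '[{"grip": 1, "slide": [0, -0.0165, -0.017], "roll": 0}, {"grip": 1, "slide": [0, -0.0345, -0.025], "roll": 0}, {"grip": 1, "slide": [0, -0.053, -0.031], "roll": 0}, {"grip": 1, "slide": [0, -0.072, -0.035], "roll": 0}, {"grip": 1, "slide": [0, -0.0905, -0.0375], "roll": 0}]'

```text
time_s: 11.6
tcp_pos: [0.601, 0.0307, 0.2294]
eef_rot: [180.0, -0.1, 13.1]
contact_force: [4.2, -0.4, 1.1]
gripper_width: 0.0109
```

```bash
python3 go.py -14.5 0 246
```

```text
t 11.6 stand-frame grasp mm [-14.9  -0.7 248.4] rot [ 1.7997e+02 -1.2000e-01  1.3050e+01] F [ 4.2 -0.4  1.1] w 0.0109
slide [-0.0007 -0.0004  0.0024] roll 0.05 joints [ 21.5  13.5  -8.8   0.  -67.5  81.5]
```

Emit:
apply_moves --commands '[{"grip": 1, "slide": [0, -0.0195, 0.0005], "roll": 0}, {"grip": 1, "slide": [0, -0.039, 0.002], "roll": 0}, {"grip": 1, "slide": [0, -0.058, 0.0055], "roll": 0}, {"grip": 1, "slide": [0, -0.077, 0.011], "roll": 0}, {"grip": 1, "slide": [0, -0.095, 0.018], "roll": 0}]'

```text
time_s: 12.22
tcp_pos: [0.5795, 0.1239, 0.2097]
eef_rot: [-180.0, -0.1, 13.1]
contact_force: [5.8, 2.5, 1.0]
gripper_width: 0.011
```

```bash
python3 go.py 80 0 230; python3 -c "
from h import *
save('side','side8.png');save('scene','scene8.png')"
```

```text
t 12.225 stand-frame grasp mm [ 80.8  -0.7 228.7] rot [-1.7997e+02 -7.0000e-02  1.3050e+01] F [5.8 2.5 1. ] w 0.011
slide [-0.0007  0.0008 -0.0013] roll 0.05 joints [ 31.   13.5 -11.6  -0.  -64.9  72.1]
```

View pics/side8.png

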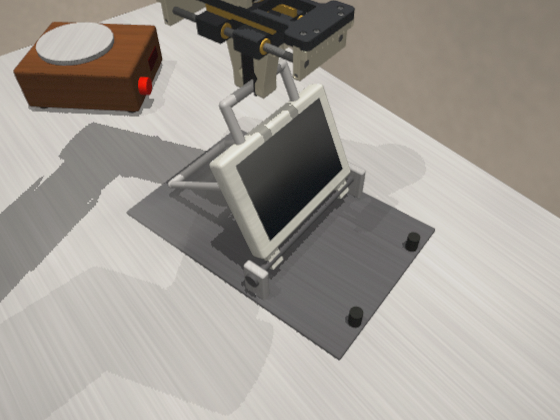

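View pics/scene8.png

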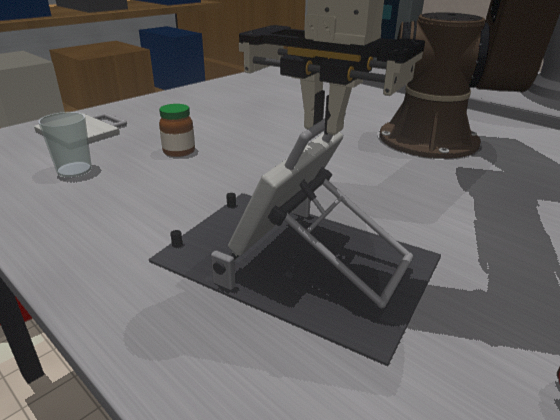

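Emit:
apply_moves --commands '[{"grip": 1, "slide": [0, -0.006, 0.003], "roll": 0}, {"grip": 1, "slide": [0, -0.011, 0.0055], "roll": 0}, {"grip": 1, "slide": [0, -0.014, 0.007], "roll": 0}, {"grip": 1, "slide": [0, -0.014, 0.007], "roll": 0}]'

```text
time_s: 12.82
tcp_pos: [0.5763, 0.1371, 0.2025]
eef_rot: [-180.0, -0.0, 13.0]
contact_force: [4.6, 4.1, 2.3]
gripper_width: 0.0113
```

```bash
python3 go.py 96.8 0 222; python3 -c "
from h import *
save('scene','scene9.png')"
```

```text
t 12.825 stand-frame grasp mm [ 94.4  -0.6 221.5] rot [-1.7997e+02 -3.0000e-02  1.3050e+01] F [4.6 4.1 2.3] w 0.0113
slide [-0.0006 -0.0024 -0.0005] roll 0.05 joints [ 32.3  13.8 -12.1  -0.  -64.1  70.8]
```

View pics/scene9.png

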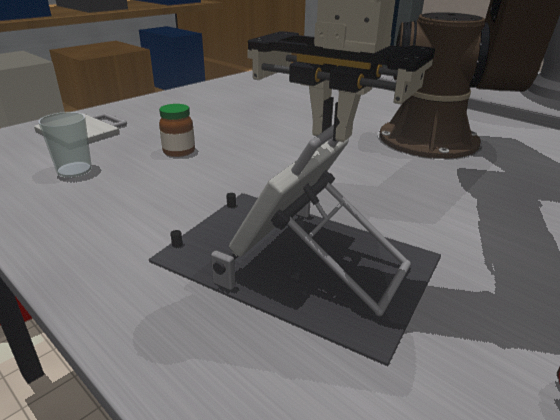

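Emit:
apply_moves --commands '[{"grip": 1, "slide": [0, -0.002, 0.001], "roll": 0}, {"grip": 1, "slide": [0, -0.004, 0.002], "roll": 0}, {"grip": 1, "slide": [0, -0.004, 0.002], "roll": 0}, {"grip": 1, "slide": [0, -0.004, 0.002], "roll": 0}]'

```text
time_s: 13.38
tcp_pos: [0.5758, 0.1395, 0.2011]
eef_rot: [179.9, -0.0, 13.0]
contact_force: [5.1, -0.0, 4.2]
gripper_width: 0.0112
```

```bash
python3 go.py 96.8 0 222; python3 -c "
from h import *
save('scene','scene10.png'); save('side','side10.png')
for c in ('scene','side'):
  for b in boxes_of('foot_bar',c)[:2]: print(b['score'],world(c,b['position']))"; python3 -c "
from fit import *
print(T([.5975,.045,np.radians(103)],(200,0,12)))"
```

```text
t 13.375 stand-frame grasp mm [ 96.8  -0.6 220.1] rot [ 1.7992e+02 -4.0000e-02  1.3020e+01] F [ 5.1 -0.   4.2] w 0.0112
slide [-0.0006  0.     -0.0019] roll 0.02 joints [ 32.6  13.8 -12.3   0.1 -63.9  70.4]
0.71 [0.59273126 0.16463147 0.06277189]
0.56 [0.50919826 0.21709896 0.02092636]
[0.55250979 0.23987401 0.012     ]
```

View pics/side10.png

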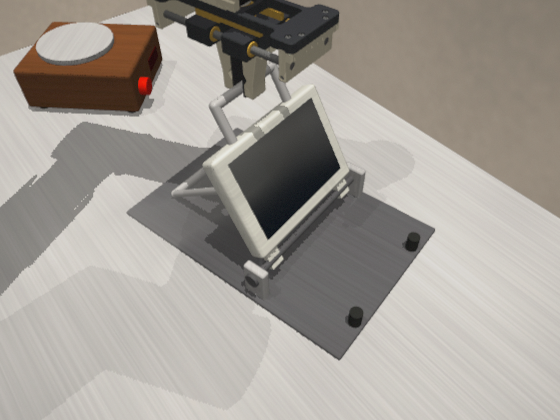

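```bash
python3 -c "
from fit import *
q=[.5975,.045,np.radians(103)]
for y in (57,-57):
  print([proj('scene',T(q,(200,y,12))).round(1) for z in (12,)], proj('side',T(q,(200,y,12))).round(1))
im=cv2.imread('pics/scene10.png')[180:350,220:450]; cv2.imwrite('pics/s10z.png',cv2.resize(im,None,fx=3,fy=3))"
```

```text
[array([407.4, 264.3])] [174.5 193.9]
[array([379.6, 312.8])] [227.2 152.2]
```

View pics/s10z.png

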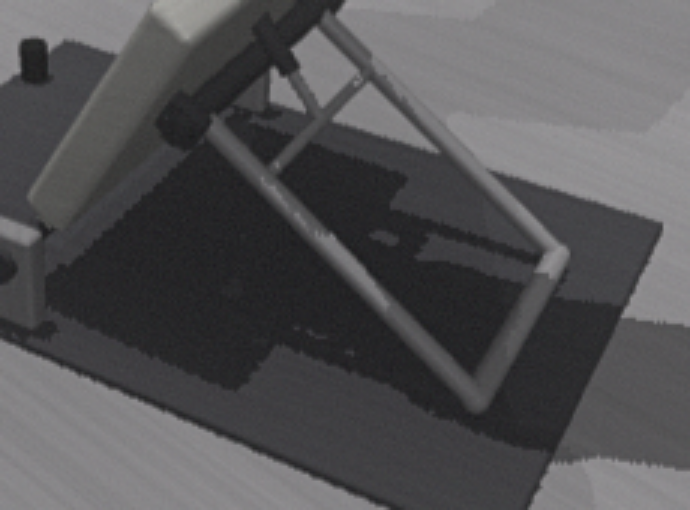

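The foot bar ends at about (406,265) and (380,312), which matches the predicted resting place (407,264) and (380,313). Releasing gently.

Emit:
apply_moves --commands '[{"grip": 0.8, "slide": [0, 0, 0], "roll": 0}, {"grip": 0.65, "slide": [0, 0, 0], "roll": 0}, {"grip": 0.65, "slide": [0, 0, 0], "roll": 0}, {"grip": 0.65, "slide": [0, 0, 0], "roll": 0}]'

```text
time_s: 14.08
tcp_pos: [0.5749, 0.1396, 0.2006]
eef_rot: [180.0, 0.1, 13.0]
contact_force: [0.6, 0.6, 0.4]
gripper_width: 0.0306
```

```bash
python3 go.py 96.8 0 222; python3 wr.py wrist11.png; python3 -c "
from h import *
save('scene','scene11.png'); save('side','side11.png')"
```

```text
t 14.075 stand-frame grasp mm [9.720e+01 2.000e-01 2.196e+02] rot [1.7999e+02 6.0000e-02 1.3030e+01] F [0.6 0.6 0.4] w 0.0306
slide [ 0.0002  0.0004 -0.0024] roll 0.03 joints [ 32.6  13.8 -12.3  -0.  -63.9  70.5]
(-195, 44, 40) [509.2 223.1]
(-195, 0, 40) [515.9 189.7]
(-195, -44, 40) [521.2 154.6]
(-150, -95, 52) [504.5 108.7]
(-150, 95, 52) [478.9 265.8]
```

View pics/wrist11.png

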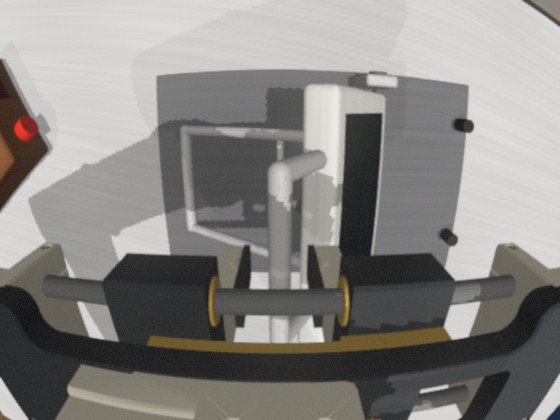

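View pics/scene11.png

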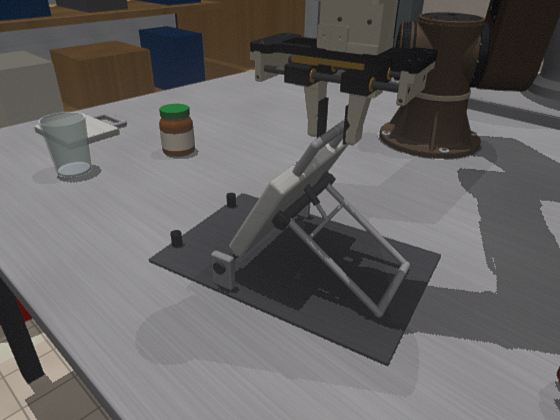

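The bar is free between the fingers (column 280, fingers at 235 and 325), the force is zero and the panel has stayed put. Going straight up.

Emit:
apply_moves --commands '[{"grip": 0.65, "slide": [0, 0, -0.02], "roll": 0}, {"grip": 0.65, "slide": [0, 0, -0.05], "roll": 0}, {"grip": 0.65, "slide": [0, 0, -0.09], "roll": 0}, {"grip": 0.65, "slide": [0, 0, -0.12], "roll": 0}, {"grip": 0.65, "slide": [0, 0, -0.12], "roll": 0}]'

```text
time_s: 14.85
tcp_pos: [0.5763, 0.1401, 0.3239]
eef_rot: [-179.9, -0.3, 13.0]
contact_force: [-0.1, 0.7, -1.5]
gripper_width: 0.0303
```

Emit:
apply_moves --commands '[{"grip": 0.65, "slide": [0, 0, 0], "roll": 0}, {"grip": 0.65, "slide": [0, 0, 0], "roll": 0}, {"grip": 0.65, "slide": [0, 0, 0], "roll": 0}, {"grip": 0.65, "slide": [0, 0, 0], "roll": 0}]'

```text
time_s: 15.35
tcp_pos: [0.5752, 0.1397, 0.3206]
eef_rot: [180.0, 0.0, 13.0]
contact_force: [0.0, -0.1, -0.0]
gripper_width: 0.0307
```

```bash
python3 go.py 96.8 0 222; python3 -c "
from h import *
save('scene','scene12.png'); save('side','side12.png')"
```

```text
t 15.35 stand-frame grasp mm [ 9.720e+01 -1.000e-01  3.396e+02] rot [1.7999e+02 4.0000e-02 1.3040e+01] F [ 0.  -0.1 -0. ] w 0.0307
slide [0.     0.0004 0.1176] roll 0.04 joints [ 32.6  10.1  -1.3  -0.  -78.5  70.5]
```

View pics/scene12.png

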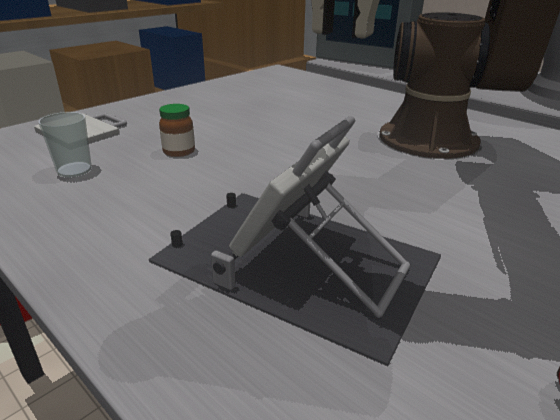

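View pics/side12.png

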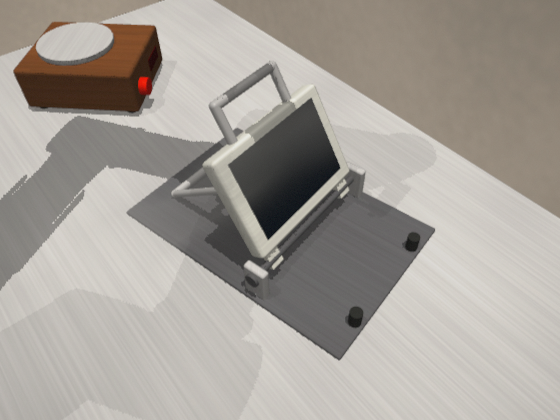

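The panel stands on the locked leg, with the foot at (379,312) and (406,265) unchanged and the gripper well clear. Handing in.

```bash
python3 -c "
from plant import *
print(close_job())"
```

```text
the job is handed in; nothing more can be done
None
```

The panel is standing on its locked leg and the robot is clear of it. I handed the job in at about 15.5 s, and no verdict was reported.

**What I did:** With the panel still lying down, I gripped the foot bar and swung the leg past over-centre to its stop. I let go and checked that it stayed open. Then I gripped the handle bar, swung the panel up and over until the foot rested on the plate, opened the fingers and went straight up.

**Last checks:**
- **Foot:** in the scene picture it lies within about 1 px of where it should rest (x = +200 mm).
- **Stability:** the panel had not moved about 1.3 s after the release.
- **Contact:** the wrist force read zero with the gripper about 120 mm above the handle.

**What disagreed:**
- **Handle height:** the handle seemed to lie about 6 mm lower than the stated 40 mm. Midway through the swing the wrist read about 14 N, so I moved the path outward and it fell to about 4 N.
- **Foot-bar network:** with the panel standing, its positions from the two cameras were far apart. I relied on the projected geometry for the foot check instead.

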